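# Clamp the bird block in the carving vise with its inner knob

### The job

Get the pale block with the blue bird on top clamped for carving: take it out of the rack, set it flat on the vise bed between the jaws, crosswise and centred so that the same length sticks out at either side, and let go; then turn the red inner knob clockwise until it stops, so that the jaws hold the block firmly. The black outer ring under that knob is already set and must not turn; close the jaw only with the knob, and leave the other two blocks, the oil bottle and the gouge where they are.

Things in the scene. Friction and masses are not known exactly. Their poses are not given: they have to be found in the camera images.
- block_mid (a point): Centre of the loose pale block with a blue bird on top: 60 mm long (its x) x 40 wide x 40 high, about 50 g. Starts in any of the rack's 3 places. In the rack it can be held only across its 40 mm width, between the jaws (higher than the block) only across its 60 mm length, so put it down on the bench on the way and retake it a quarter turn round. Either end may go either way.
- rack: Fixed wooden rack; place and yaw change. Origin under its centre. Floor 4 mm thick, 86 mm (x) x 200 mm (y); two 9 mm rails along y, 66 mm apart inside, tops 49 mm above the bench; y ends open. Blocks stand at about y = -68, 0, +68 mm, their 60 mm length along the rack's x (3 mm from each rail), 28 mm between neighbours.
- walnut_mid (a point): Centre of the dark brown walnut block, same size as the bird block, in the rack. Not to be moved.
- cherry_mid (a point): Centre of the reddish cherry block, same size, in the rack. Not to be moved.
- vise: Fixed green vise; place and yaw change. Origin at bench level under the clamped block's final centre; x runs from fixed jaw past moving jaw to the knobs. Bed and jaws 44 mm wide (y); bed top 12 mm, jaw tops 56 mm above the bench; bed x -43 to 147 mm; knob housing 60 x 60 x 36 mm at x = 112. The block lies with its length along y, centre 32 mm above the bench, ends 8 mm out on each side.
- seat (a point): Point on the vise bed over the vise's origin, 20 mm from the fixed jaw's face: middle of the clamped block's underside. At the start the gap between the jaw faces is 50 to 54 mm: set the block down about 5 mm from here towards the moving jaw, clear of both; the closing jaw pushes it home against the fixed jaw.
- fixed_jaw: The vise's fixed jaw; same frame as the vise. Its wooden face is the plane x = -20 mm of the vise.
- jaw: The vise's moving jaw with a sprung wooden face (2 N per mm, up to 6 mm), driven by the inner knob to -x of the vise. Its origin is the vise's when the knob reads 0; its face is then at x = 34 mm of the vise, less 6 mm per rad of the knob; its back 22 mm behind. Move it by the knob only, do not push it (it would take about 20 N).
- inner_knob (a joint): Angle of the red inner knob, rad, growing clockwise from above; starts at 0.1 to 0.7, stop at 3.0. The jaw closes 6 mm per rad, meets the block at about 2.3, grips with over 3 N from about 2.6 and about 8 N at the stop. Stays where left (friction 0.12 N m; 0.17 N m to turn while gripping). Needs two or more grasps of up to 1.5 rad.
- inner_grip (a point): Middle of the inner knob's red wing, on the knobs' vertical axis (vise x = 112 mm), 70.5 mm above the bench. The wing is an upright bar 36 mm long (point's x, turns with the knob), 12 mm thick (y), from 3 to 32 mm above the outer ring's top, along the vise's x when the knob reads 0. Pinch it across its 12 mm from above, fingertips above the ring.
- outer_ring (a joint): Angle of the black fluted outer ring round the same axis, just below the wing: 60 mm across, 14 mm high, its top 53 mm above the bench; rad, clockwise from above. Turns easily (0.03 N m), starts anywhere from -1.2 to 1.2. It must keep its angle (within 0.1 rad).
- outer_mark (a point): White line on top of the outer ring, at 26 mm from the axis: shows where the ring stands.
- oil_mid (a point): Middle of an amber oil bottle, 50 mm across, 130 mm high, standing between rack and vise. Not to be moved.
- gouge_mid (a point): Middle of the wooden handle (100 x 24 x 22 mm, along the point's x) of a gouge lying on the bench; its 85 mm blade sticks out beyond the handle to +x. Not to be moved.
Things that resemble listed ones, but are neither listed nor needed, are in the scene too. There is more than one size of the vise; the job needs the largest.

How it is judged:
By the outcome, as a careful person would: the job done as asked, in the order asked, and still so for the second after the job is handed in, with the robot touching nothing.
It also fails if it takes over 72 s, if anything falls off the work surface, if the arm or the gripper's body presses on something with over 40 N, if the wrist force passes 120 N, or if a joint passes its speed limit or range.

### The arm

A 6-joint arm with a two-finger parallel gripper is mounted at the origin on the work surface. World frame = base frame: x ahead of the robot, y to its left, z up, the work surface at z = 0. Lengths are in m, angles in rad, forces in N, time in s.
With the tool pointing down it reaches from about 0.275 to 0.725 m from the base axis. Payload 5.6 kg.
Tool frame: the origin (TCP) lies at the very end of the fingers, on their centre line; the grasp point (between the pads) lies 19 mm behind it; z points along the fingers, y is the line along which they close (so a half turn about z gives the same grasp; the last joint's range is limited). The gripper opens to 85 mm and grips with 20 to 120 N. Pads are 22 mm wide; open, the fingers measure 114 mm over their backs; the gripper's body (76 mm by 85 mm) begins 54 mm behind the grasp point. The pads swing forward as they close: fully open they stand 13 mm farther back than shut.
Start: joints at [-0.924, 0.255, 0.108, 0, -1.424, -0.285], TCP at [0.195, -0.514, 0.231] pointing down, gripper open.
Joint ranges: [-2.95, 2.95], [-1.21, 1.97], [-1.09, 1.5], [-2.87, 1.71], [-2.94, -0.07], [-3.05, 3.05]. Speed limits (rad/s): [2.57, 2.57, 3.14, 3.14, 3.14, 3.14].

### API

Orientations are given as a unit quaternion [w, x, y, z].
In Python, from rig import bot, grab_frame, camera_model gives the robot as it stands. The module is installed in compiled form; this text tells all that it offers.
- The arm moves only by the tool arm_command, never from a script. Its argument "motion" is a list of rows, each an object of numbers: "x", "y", "z": the shift along the world's x, y, z in m; "twist": the turn about the world's z in degrees; "fingers": the closure, from -1 (fully open) to 1 (shut), so that 0 is half open. In form: [{"x": .., "y": .., "z": .., "twist": .., "fingers": ..}, ...]. A call has 1 to 12 rows; each row shifts and turns the commanded pose from where the row before left it; what a row does not reach is not made up. A row lasts 1/12 s, in which the tool goes at most 41.7 mm and 7.16 degrees, less where a joint would pass 70% of its speed; a pose out of reach is approached as far as the arm can. A call is refused whole if a number of a shift passes 0.0417 or a number of a turn 7.16, either way. A call with a gripper value outside its range is refused whole. The fingers move at their own pace and stop on an object; "force" is the grip in N (left out, the last holds). Time passes only in rows, so rows that do not move let the fingers close. It gives the time, the measured TCP pose, the force, the opening and the grip force at its end, in the units of the state.
- bot.observe(): the state, without advancing time (a new reading comes with each control period).
- grab_frame(name): name is "scene" or "side" or "wrist"; returns the picture (400x640x3 uint8, red, green, blue); there is no depth.
- camera_model(name): a dict with "K" (3x3 intrinsics, pixels), "rvec" (rotation vector, rad) and "tvec" (3), from world to camera coordinates, as OpenCV has them. Camera axes: x right, y down, z forward; pixel columns grow to the right and rows downward; lengths in m; the calibration is good to about 2 mm. A picture is of the moment at which its call begins: read the wrist's pose just before it. camera_model takes no time and is no camera call; for the wrist camera it gives the pose at the moment of the call.
- bot.job_done(): hands the job in; it is judged then, once.
The state is a dict: "t": time; "joint_pos": joint angles; "qvel": joint speeds; "joint_torque": joint torques, N m; "position": TCP position; "orientation": TCP orientation; "wrist_force": force on the tool from outside, world axes, zero at the start; "wrist_torque": the same for the moment, N m; "width": finger opening in m; "finger_force": force on a finger pad.
Only numpy, scipy, OpenCV 4.12 (cv2) and the standard library are available. Lean on these libraries where they do the work, as an engineer would, in place of code of your own. Each camera call takes 0.05 s, during which the arm holds its last target. There are 200 camera calls.

## Working session

There is one attempt and no reset: what is moved stays moved. The work goes in short steps, Python scripts to look and compute and a tool call to move; the robot and the scene stay as the last step left them, time stands still between calls to the robot, and variables do not carry over. Pictures are saved under pics/ and viewed, at most 12 in all, crops included, and the job is handed in when it is done.

Besides the shell and the picture viewer there is one more tool, called after ">>>" as name(argument=value, ...), one argument or row to a line, values as JSON. arm_command: Moves the arm, as the interface text tells. Its arguments: {"type":"object","properties":{"motion":{"type":"array","items":{"type":"object","properties":{"x":{"type":"number"},"y":{"type":"number"},"z":{"type":"number"},"twist":{"type":"number"},"fingers":{"type":"number"}}}},"force":{"type":"number"}},"required":["motion"]}

```bash
mkdir -p pics
cat > h.py <<'E'
import numpy as np, cv2
from rig import bot, grab_frame, camera_model
def save(n,f): cv2.imwrite(f'pics/{f}.png',cv2.cvtColor(n,cv2.COLOR_RGB2BGR))
def ray(cm,px,z):
    K=np.array(cm['K']);R=cv2.Rodrigues(np.array(cm['rvec'],float))[0];t=np.array(cm['tvec'],float).ravel()
    c=-R.T@t;d=R.T@np.linalg.inv(K)@np.array([px[0],px[1],1.])
    return c+d*(z-c[2])/d[2]
E
python3 - <<'E'
from h import *
a=grab_frame('scene');b=grab_frame('side')
np.save('scene0.npy',a);np.save('side0.npy',b)
save(a,'scene0');save(b,'side0')
s=bot.observe();print(s)
for n in('scene','side'):
    cm=camera_model(n);R=cv2.Rodrigues(np.array(cm['rvec'],float))[0];print(n,cm['K'],-R.T@np.array(cm['tvec']).ravel(),R[2])
E
```

```text
{'t': 0.1, 'joint_pos': array([-9.24403099e-01,  2.55701166e-01,  1.07122828e-01, -3.66901605e-04,
       -1.42388982e+00, -2.84623888e-01]), 'qvel': array([-0.00065583, -0.0004138 ,  0.00253116,  0.00313706, -0.0014177 ,
       -0.00092272]), 'joint_torque': array([-4.90001257e-03, -3.87605774e+01,  2.38470572e+01,  5.37793994e+00,
       -3.86370986e-03, -2.17723107e-05]), 'position': array([ 0.19455317, -0.51397493,  0.23048323]), 'orientation': array([-2.13079811e-04, -1.79873250e-01,  9.83689424e-01,  8.28420116e-04]), 'wrist_force': array([-0.42822152,  0.07996402, -0.34293417]), 'wrist_torque': array([-0.02066921, -0.0349548 ,  0.03224759]), 'finger_force': 0.0, 'width': 0.08534811793637671}
scene [[444.93026978   0.         323.45746761]
 [  0.         444.93026978 194.50047733]
 [  0.           0.           1.        ]] [ 1.15135542 -0.21528654  0.68343941] [-0.75782248  0.16268766 -0.63185268]
side [[495.08702097   0.         318.61449689]
 [  0.         495.08702097 194.25672664]
 [  0.           0.           1.        ]] [0.3251848  0.69356891 0.93691057] [ 0.06156527 -0.66670952 -0.74277058]
```

View pics/scene0.png

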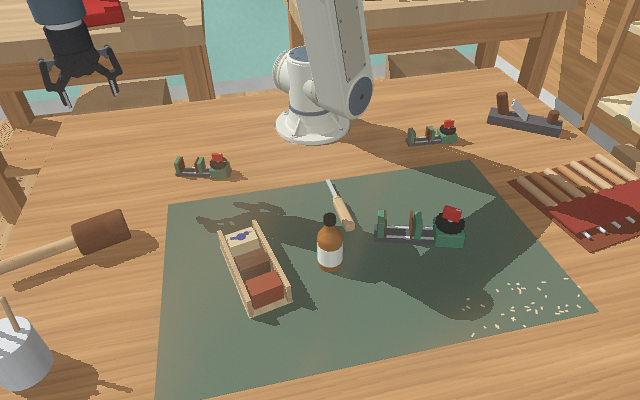

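View pics/side0.png

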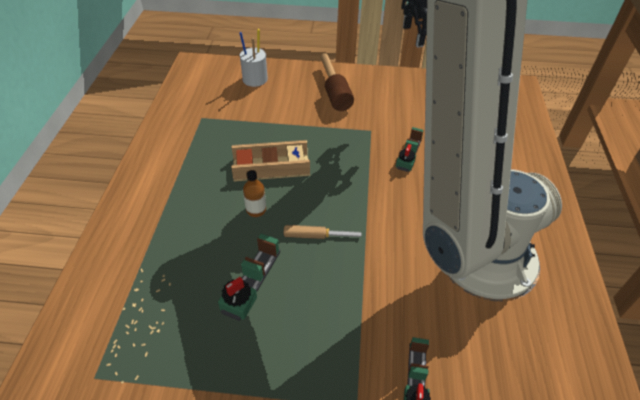

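The scene view shows the bird block at about (241,238) in the rack's robot-side place, and the large vise with its knob at (452,213). In the side view they are at (297,152) and (236,286).

Run:
```python
from h import *
cs=camera_model('scene');cd=camera_model('side')
for n,cm,pts in(('scene',cs,dict(bird=(241,238,.044),cherry=(266,289,.044),walnut=(254,262,.044),wing=(452,213,.08),jawfixed=(382,213,.056),mov=(418,216,.056),bottle=(330,268,0),gouge=(344,215,.011),gtip=(328,182,.01))),
 ('side',cd,dict(bird=(297,153,.044),cherry=(244,156,.044),walnut=(270,155,.044),wing=(236,286,.08),jawfixed=(268,243,.056),mov=(254,266,.056),gouge=(306,232,.011),gtip=(360,235,.01),bottle=(255,208,0)))):
    for k,v in pts.items(): print(n,k,ray(cm,v[:2],v[2]).round(3))
cm=camera_model('wrist');R=cv2.Rodrigues(np.array(cm['rvec'],float))[0];print(cm['K'],-R.T@np.array(cm['tvec']).ravel(),R)
a=np.load('scene0.npy')[170:330,200:480];b=np.load('side0.npy')[120:330,200:370]
save(np.hstack([cv2.resize(a,None,fx=2,fy=2,interpolation=2),cv2.resize(b,(int(170*320/210),320),interpolation=2)]) [:, :800],'crop0')
```

```text
scene bird [ 0.481 -0.245  0.044]
scene cherry [ 0.623 -0.212  0.044]
scene walnut [ 0.553 -0.226  0.044]
scene wing [0.548 0.18  0.08 ]
scene jawfixed [0.489 0.053 0.056]
scene mov [0.516 0.123 0.056]
scene bottle [ 0.564 -0.079  0.   ]
scene gouge [ 0.428 -0.013  0.011]
scene gtip [ 0.299 -0.02   0.01 ]
side bird [ 0.471 -0.246  0.044]
side cherry [ 0.606 -0.219  0.044]
side walnut [ 0.54  -0.231  0.044]
side wing [0.534 0.188 0.08 ]
side jawfixed [0.494 0.059 0.056]
side mov [0.513 0.121 0.056]
side gouge [ 0.419 -0.015  0.011]
side gtip [ 0.292 -0.021  0.01 ]
side bottle [ 0.555 -0.084  0.   ]
[[325.52806216   0.         317.87936435]
 [  0.         325.52806216 202.95023125]
 [  0.           0.           1.        ]] [ 0.11650537 -0.54566827  0.37344051] [[-0.35432922  0.9351187   0.00195415]
 [ 0.88490507  0.33462554  0.32398885]
 [ 0.30231412  0.11652795 -0.94605888]]
```

>>> arm_command(
  motion=[
    {"x": 0.0234,"y": 0.0224,"z": -0.003,"twist": 6.85,"fingers": -1},
    {"x": 0.0234,"y": 0.0224,"z": -0.003,"twist": 6.85,"fingers": -1},
    {"x": 0.0234,"y": 0.0224,"z": -0.003,"twist": 6.85,"fingers": -1},
    {"x": 0.0234,"y": 0.0224,"z": -0.003,"twist": 6.85,"fingers": -1},
    {"x": 0.0234,"y": 0.0224,"z": -0.003,"twist": 6.85,"fingers": -1},
    {"x": 0.0234,"y": 0.0224,"z": -0.003,"twist": 6.85,"fingers": -1},
    {"x": 0.0234,"y": 0.0224,"z": -0.003,"twist": 6.85,"fingers": -1},
    {"x": 0.0234,"y": 0.0224,"z": -0.003,"twist": 6.85,"fingers": -1},
    {"x": 0.0234,"y": 0.0224,"z": -0.003,"twist": 6.85,"fingers": -1},
    {"x": 0.0234,"y": 0.0224,"z": -0.003,"twist": 6.85,"fingers": -1},
    {"x": 0.0234,"y": 0.0224,"z": -0.003,"twist": 6.85,"fingers": -1},
    {"x": 0.0234,"y": 0.0224,"z": -0.003,"twist": 6.85,"fingers": -1},
  ],
)

```text
t: 1.1
position: [0.4762, -0.2441, 0.1948]
orientation: [0.0, 0.784, -0.621, -0.0]
wrist_force: [0.1, 0.0, 0.1]
width: 0.0853
finger_force: 0.0
```

>>> arm_command(
  motion=[
    {"x": 0,"fingers": -1},
    {"x": 0,"fingers": -1},
    {"x": 0,"fingers": -1},
  ],
)

```text
schema error: expected keys x, y, z, twist, fingers
```

Run:
```python
from h import *
from scipy.spatial.transform import Rotation as Ro
s=bot.observe();print(s['t'],s['position'],s['joint_pos']);q=s['orientation'];M=Ro.from_quat([q[1],q[2],q[3],q[0]]).as_matrix();print(np.degrees(np.arctan2(M[1,1],M[0,1])),M[:,2])
import pickle
cm=camera_model('wrist');a=grab_frame('wrist');pickle.dump((cm,a),open('w1.pkl','wb'));save(a,'w1')
```

```text
1.1 [ 0.47617665 -0.24409038  0.19479474] [-1.81149056e-01  2.40009209e-01 -4.53901025e-03 -2.60515148e-04
 -1.32702458e+00  4.12899032e-01]
-166.72530334034192 [-7.18214584e-04  3.88564340e-04 -9.99999667e-01]
```

View pics/w1.png

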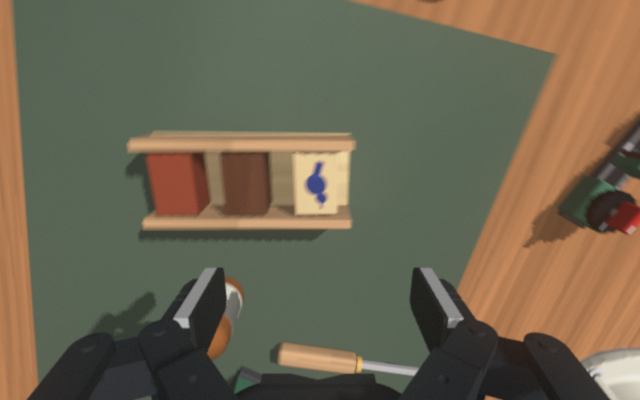

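The wrist view shows the bird block at (316,183) on the right-hand side of the rack, with the walnut and cherry blocks to its left. The rack lies nearly level in the image.

>>> arm_command(
  motion=[
    {"x": 0,"y": 0,"z": -0.027,"twist": 0,"fingers": -0.27},
    {"x": 0,"y": 0,"z": -0.027,"twist": 0,"fingers": -0.27},
    {"x": 0,"y": 0,"z": -0.026,"twist": 0,"fingers": -0.27},
    {"x": 0,"y": 0,"z": 0,"twist": 0,"fingers": -0.27},
    {"x": 0,"y": 0,"z": 0,"twist": 0,"fingers": -0.27},
  ],
)

```text
t: 1.57
position: [0.4745, -0.2455, 0.1145]
orientation: [0.001, 0.782, -0.623, -0.002]
wrist_force: [0.0, 0.7, 0.9]
width: 0.0541
finger_force: 0.0
```

Run:
```python
from h import *
import pickle
s=bot.observe();cm=camera_model('wrist');a=grab_frame('wrist');pickle.dump((cm,a),open('w2.pkl','wb'))
p=s['position'];print(p,s['width'])
K=np.array(cm['K'])
for z in(.044,.02):
  q=cv2.projectPoints(np.array([[p[0],p[1],z]]),np.array(cm['rvec'],float),np.array(cm['tvec'],float),K,None)[0];print('tcp col px',z,q)
  save(a,'w2')
```

```text
[ 0.47449893 -0.24551025  0.11447785] 0.05413842826796101
tcp col px 0.044 [[[316.91760043 219.30762341]]]
tcp col px 0.02 [[[316.86612711 207.7371053 ]]]
```

View pics/w2.png

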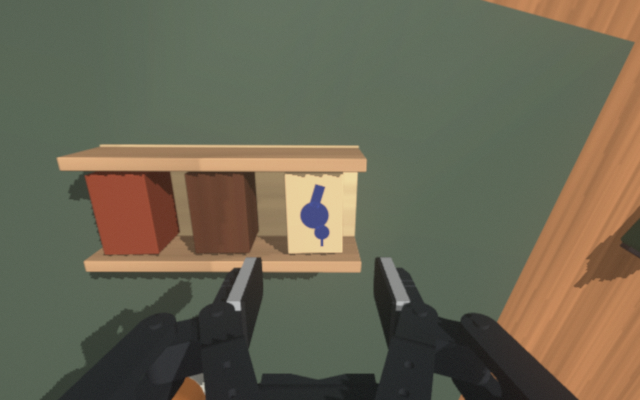

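Block top spans columns 287–342 and rows 173–252, with its centre near (314,212). The column under the TCP projects to (317,219).

Run:
```python
from h import *
import pickle
cm,a=pickle.load(open('w2.pkl','rb'))
v=cv2.cvtColor(a,cv2.COLOR_RGB2GRAY).astype(int)
for r in(185,240): print(r,v[r,278:362])
print(v[163:182,300],v[240:276,300])
C=[ray(cm,q,.044)[:2] for q in((285,173),(342.5,173),(342.5,252),(288,252))];print(np.round(C,4),np.mean(C,0))
D=[ray(cm,q,.049)[:2] for q in((59,157),(365,157),(86,264),(360,264))];print(np.round(D,4),np.mean(D,0))
```

```text
185 [132 132 132 133 131 132 139 183 206 209 211 209 210 211 211 210 211 210
 211 211 211 211 211 211 211 212 212 211 213 211 211 212 212 211 211 208
 181 129  98 102 128 140 157 169 185 201 207 211 211 212 212 211 212 211
 211 211 211 211 211 212 212 212 211 211 213 209 206 209 209 209 209 209
 209 209 209 209 209 207 186 142 110 105 106 106]
240 [ 86  85  85  85  87  88  87  88  91 138 190 208 208 209 208 207 211 209
 209 209 209 209 209 208 208 211 209 210 211 210 211 211 210 210 211 210
 209 211 211 209 209 204 160 101  98 169 202 208 211 211 210 210 210 211
 210 211 211 210 209 209 211 210 211 210 176 138 129 130 129 129 129 129
 128 128 130 129 131 120 107 103 104 102 102 102]
[181 182 180 182 181 180 180 172 140 108 118 128 138 180 205 212 212 211
 212] [209 210 208 208 209 209 209 209 209 208 209 208 191 144 125 137 139 139
 140 139 143 169 184 181 179 180 179 181 180 179 176 153 108  75  70  72]
[[ 0.5029 -0.2734]
 [ 0.4652 -0.282 ]
 [ 0.4505 -0.2246]
 [ 0.4894 -0.2157]] [ 0.47698929 -0.24892106]
[[ 0.6463 -0.2526]
 [ 0.4543 -0.2966]
 [ 0.6296 -0.1766]
 [ 0.4367 -0.2204]] [ 0.54175932 -0.23656468]
```

>>> arm_command(
  motion=[
    {"x": 0.001,"y": -0.0015,"z": -0.005,"twist": 0,"fingers": -0.27},
    {"x": 0.001,"y": -0.0015,"z": -0.035,"twist": 0,"fingers": -0.27},
    {"x": 0,"y": 0,"z": -0.03,"twist": 0,"fingers": -0.27},
    {"x": 0,"y": 0,"z": -0.02,"twist": 0,"fingers": -0.27},
    {"x": 0,"y": 0,"z": -0.014,"twist": 0,"fingers": -0.27},
    {"x": 0,"y": 0,"z": 0,"twist": 0,"fingers": -0.27},
  ],
)

```text
t: 2.12
position: [0.4764, -0.2484, 0.0095]
orientation: [0.001, 0.782, -0.623, -0.002]
wrist_force: [-0.9, -0.3, -0.3]
width: 0.0541
finger_force: 0.0
```

>>> arm_command(
  motion=[
    {"x": 0,"y": 0,"z": 0,"twist": 0,"fingers": 1},
    {"x": 0,"y": 0,"z": 0,"twist": 0,"fingers": 1},
    {"x": 0,"y": 0,"z": 0,"twist": 0,"fingers": 1},
    {"x": 0,"y": 0,"z": 0,"twist": 0,"fingers": 1},
    {"x": 0,"y": 0,"z": 0,"twist": 0,"fingers": 1},
  ],
  force=40,
)

```text
t: 2.53
position: [0.4786, -0.2489, 0.0127]
orientation: [-0.001, 0.782, -0.623, 0.001]
wrist_force: [-0.8, 1.3, 5.2]
width: 0.0397
finger_force: 40.8
```

>>> arm_command(
  motion=[
    {"x": 0,"y": 0,"z": 0.02,"twist": 0,"fingers": 1},
    {"x": 0,"y": 0,"z": 0.03,"twist": 0,"fingers": 1},
    {"x": 0,"y": 0,"z": 0.035,"twist": 0,"fingers": 1},
    {"x": -0.018,"y": 0.02,"z": 0,"twist": 0,"fingers": 1},
    {"x": -0.018,"y": 0.02,"z": 0,"twist": 0,"fingers": 1},
    {"x": -0.018,"y": 0.02,"z": 0,"twist": 0,"fingers": 1},
    {"x": -0.018,"y": 0.02,"z": 0,"twist": 0,"fingers": 1},
    {"x": -0.018,"y": 0.02,"z": 0,"twist": 0,"fingers": 1},
    {"x": -0.018,"y": 0.02,"z": 0,"twist": 0,"fingers": 1},
    {"x": 0,"y": 0,"z": 0,"twist": 0,"fingers": 1},
    {"x": 0,"y": 0,"z": -0.025,"twist": 0,"fingers": 1},
    {"x": 0,"y": 0,"z": -0.025,"twist": 0,"fingers": 1},
  ],
)

```text
t: 3.53
position: [0.3712, -0.1282, 0.0474]
orientation: [-0.002, 0.783, -0.622, 0.002]
wrist_force: [0.3, 0.7, -1.7]
width: 0.0394
finger_force: 40.4
```

>>> arm_command(
  motion=[
    {"x": 0,"y": 0,"z": -0.016,"twist": 0,"fingers": 1},
    {"x": 0,"y": 0,"z": -0.01,"twist": 0,"fingers": 1},
    {"x": 0,"y": 0,"z": -0.006,"twist": 0,"fingers": 1},
    {"x": 0,"y": 0,"z": -0.003,"twist": 0,"fingers": 1},
    {"x": 0,"y": 0,"z": 0,"twist": 0,"fingers": 1},
  ],
)

```text
t: 3.95
position: [0.3695, -0.1286, 0.0112]
orientation: [0.0, 0.782, -0.623, -0.0]
wrist_force: [0.0, -0.1, -1.0]
width: 0.0397
finger_force: 40.4
```

>>> arm_command(
  motion=[
    {"x": 0,"y": 0,"z": -0.001,"twist": 0,"fingers": 1},
    {"x": 0,"y": 0,"z": -0.001,"twist": 0,"fingers": 1},
    {"x": 0,"y": 0,"z": -0.0005,"twist": 0,"fingers": 1},
    {"x": 0,"y": 0,"z": 0,"twist": 0,"fingers": 1},
  ],
)

```text
t: 4.28
position: [0.3697, -0.1286, 0.0091]
orientation: [-0.0, 0.782, -0.623, 0.0]
wrist_force: [-1.1, -0.2, -0.6]
width: 0.0394
finger_force: 40.4
```

>>> arm_command(
  motion=[
    {"x": 0,"y": 0,"z": -0.001,"twist": 0,"fingers": 1},
    {"x": 0,"y": 0,"z": 0,"twist": 0,"fingers": 1},
    {"x": 0,"y": 0,"z": 0,"twist": 0,"fingers": -1},
    {"x": 0,"y": 0,"z": 0,"twist": 0,"fingers": -1},
    {"x": 0,"y": 0,"z": 0,"twist": 0,"fingers": -1},
    {"x": 0,"y": 0,"z": 0,"twist": 0,"fingers": -1},
    {"x": 0,"y": 0,"z": 0.03,"twist": 0,"fingers": -1},
    {"x": 0,"y": 0,"z": 0.04,"twist": 0,"fingers": -1},
    {"x": 0,"y": 0,"z": 0.04,"twist": 0,"fingers": -1},
    {"x": 0,"y": 0,"z": 0,"twist": 0,"fingers": -1},
    {"x": 0,"y": 0,"z": 0,"twist": 0,"fingers": -1},
  ],
)

```text
t: 5.2
position: [0.3712, -0.1285, 0.12]
orientation: [-0.002, 0.782, -0.623, 0.002]
wrist_force: [-0.7, 1.0, -1.4]
width: 0.0856
finger_force: 0.0
```

Run:
```python
from h import *
s=bot.observe();cm=camera_model('wrist');a=grab_frame('wrist');save(a,'w3')
p=s['position'];print(p,s['joint_pos'])
hsv=cv2.cvtColor(a,cv2.COLOR_RGB2HSV)
m=((hsv[...,2]>205)&(hsv[...,1]<110)&(hsv[...,1]>50)&(abs(hsv[...,0].astype(int)-20)<6))|((hsv[...,0]>105)&(hsv[...,0]<135)&(hsv[...,1]>90))
m=cv2.morphologyEx(m.astype(np.uint8),cv2.MORPH_CLOSE,np.ones((5,5)));m[:, :220]=0;m[:,420:]=0
print(rect(m,cm,.040))
```

```text
[ 0.37121992 -0.12853224  0.1199525 ] [ 7.07510146e-02  8.69095155e-03 -4.76309646e-01  1.65821869e-04
 -1.08002345e+00  1.54891403e-01]
(((368.86016845703125, -128.706298828125), (38.633880615234375, 58.96281433105469), 13.708916664123535), (294, 176, 55, 76))
```

View pics/w3.png

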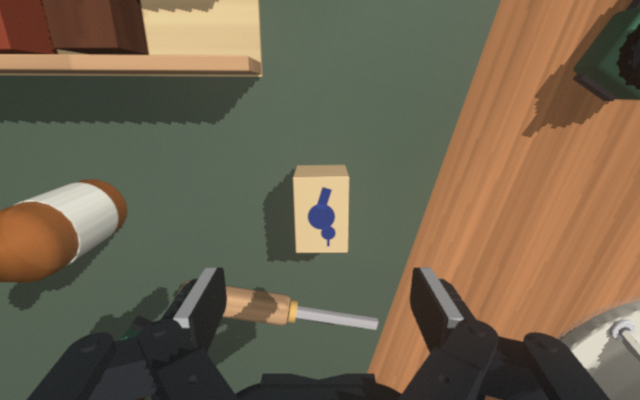

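The block stands upright on the bench at (320,212), clear of everything. Next I look at the vise from above before retaking it.

>>> arm_command(
  motion=[
    {"x": 0.0184,"y": 0.0298,"z": 0.0129,"twist": -4.94,"fingers": -1},
    {"x": 0.0184,"y": 0.0298,"z": 0.0129,"twist": -4.94,"fingers": -1},
    {"x": 0.0184,"y": 0.0298,"z": 0.0129,"twist": -4.94,"fingers": -1},
    {"x": 0.0184,"y": 0.0298,"z": 0.0129,"twist": -4.94,"fingers": -1},
    {"x": 0.0184,"y": 0.0298,"z": 0.0129,"twist": -4.94,"fingers": -1},
    {"x": 0.0184,"y": 0.0298,"z": 0.0129,"twist": -4.94,"fingers": -1},
    {"x": 0.0184,"y": 0.0298,"z": 0.0129,"twist": -4.94,"fingers": -1},
    {"x": 0,"y": 0,"z": 0,"twist": 0,"fingers": -1},
    {"x": 0,"y": 0,"z": 0,"twist": 0,"fingers": -1},
  ],
)

```text
t: 6.0
position: [0.4984, 0.0814, 0.2063]
orientation: [-0.001, -0.563, 0.827, 0.0]
wrist_force: [-0.1, -0.7, -0.5]
width: 0.0853
finger_force: 0.0
```

Run:
```python
from h import *
import pickle
s=bot.observe();cm=camera_model('wrist');a=grab_frame('wrist');save(a,'w4');pickle.dump((cm,a),open('w4.pkl','wb'))
R=cv2.Rodrigues(np.array(cm['rvec'],float))[0]
print(s['position'],s['joint_pos'],-R.T@np.array(cm['tvec']).ravel())
```

```text
[0.49842013 0.08137438 0.20630848] [ 4.72193140e-01  1.77539151e-01 -5.46739677e-02 -4.76786501e-04
 -1.34160257e+00 -8.47818754e-01] [0.46832937 0.00170426 0.34940908]
```

View pics/w4.png

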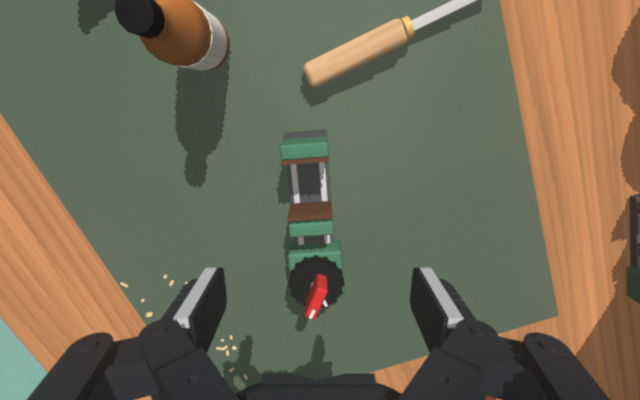

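The vise lies upright in the image: fixed jaw at (305,148), moving jaw at (311,220), ring centre near (315,284), red wing near (317,297) and the jaw gap spanning rows 162–205.

Run:
```python
from h import *
import pickle
cm,a=pickle.load(open('w4.pkl','rb'));hsv=cv2.cvtColor(a,cv2.COLOR_RGB2HSV).astype(int);H,S,V=hsv[...,0],hsv[...,1],hsv[...,2]
print('col305',[tuple(hsv[r,312]) for r in range(126,250,3)])
print('row150',[tuple(hsv[150,c]) for c in range(276,336,4)])
g=(H>60)&(H<85)&(S>110)&(V>90)
n,l,st,ct=cv2.connectedComponentsWithStats(g.astype(np.uint8))
for i in range(1,n):
    if st[i,4]>100: print('green',st[i],ct[i].round(1),np.round(rect(l==i,cm,.056)[0][0],1),rect(l==i,cm,.056)[0][1:])
r=((H<6)|(H>174))&(S>170)&(V>90)
print('red',rect(r,cm,.085))
k=(V<45)&(S<120);k[:240]=0;k[325:]=0;k[:,:270]=0;k[:,360:]=0
print('ring',rect(k,cm,.053))
pts=np.argwhere(k)[:,::-1];print(cv2.minEnclosingCircle(pts.astype(np.float32)))
(cx,cy),_=cv2.minEnclosingCircle(pts.astype(np.float32));print(ray(cm,(cx,cy),.053))
```

```text
col305 [(np.int64(51), np.int64(43), np.int64(118)), (np.int64(54), np.int64(41), np.int64(117)), (np.int64(150), np.int64(3), np.int64(90)), (np.int64(105), np.int64(6), np.int64(91)), (np.int64(72), np.int64(90), np.int64(113)), (np.int64(72), np.int64(87), np.int64(120)), (np.int64(72), np.int64(91), np.int64(151)), (np.int64(73), np.int64(89), np.int64(138)), (np.int64(72), np.int64(88), np.int64(136)), (np.int64(71), np.int64(90), np.int64(136)), (np.int64(72), np.int64(88), np.int64(124)), (np.int64(11), np.int64(122), np.int64(111)), (np.int64(10), np.int64(100), np.int64(97)), (np.int64(30), np.int64(4), np.int64(61)), (np.int64(90), np.int64(8), np.int64(62)), (np.int64(90), np.int64(4), np.int64(60)), (np.int64(45), np.int64(9), np.int64(60)), (np.int64(0), np.int64(0), np.int64(59)), (np.int64(60), np.int64(4), np.int64(60)), (np.int64(60), np.int64(4), np.int64(62)), (np.int64(60), np.int64(4), np.int64(61)), (np.int64(45), np.int64(8), np.int64(61)), (np.int64(60), np.int64(4), np.int64(61)), (np.int64(120), np.int64(6), np.int64(89)), (np.int64(120), np.int64(6), np.int
[... 1102 characters left out ...]
, np.int64(91), np.int64(138)), (np.int64(73), np.int64(89), np.int64(138)), (np.int64(72), np.int64(88), np.int64(136)), (np.int64(72), np.int64(91), np.int64(138)), (np.int64(72), np.int64(90), np.int64(139)), (np.int64(72), np.int64(91), np.int64(138)), (np.int64(68), np.int64(65), np.int64(113)), (np.int64(52), np.int64(40), np.int64(115))]
red (((535.9241333007812, 173.23605346679688), (47.796356201171875, 14.202508926391602), 51.49517822265625), (306, 275, 21, 43))
ring (((535.7489624023438, 155.6972198486328), (15.433089256286621, 46.938995361328125), 83.19062042236328), (291, 257, 44, 20))
((315.4690246582031, 282.2654724121094), 26.731279373168945)
[0.53905245 0.17695556 0.053     ]
```

Run:
```python
from h import *
import pickle
cm,a=pickle.load(open('w4.pkl','rb'));hsv=cv2.cvtColor(a,cv2.COLOR_RGB2HSV).astype(int);H,S,V=hsv[...,0],hsv[...,1],hsv[...,2]
g=(H>65)&(H<80)&(S>72)&(V>122)
C=[]
for r in list(range(147,156,2))+list(range(225,235,2)):
    c=np.where(g[r,270:345])[0]+270;m=(c[0]+c[-1])/2
    C.append((r,c[0],c[-1],*ray(cm,(m,r),.056)[:2].round(4)))
print(*C,sep='\n')
A=np.mean([c[3:] for c in C[:5]],0);B=np.mean([c[3:] for c in C[5:]],0);d=B-A;th=np.arctan2(d[1],d[0]);print('axis',np.degrees(th),A,B)
u=d/np.linalg.norm(d)
f=ray(cm,(305.5,162.5),.056)[:2];mv=ray(cm,(310.5,214.5),.056)[:2]
fs=(f-A)@u;print('gap',(mv-A)@u-fs)
O=A+u*(fs+.020);print('origin',O,'knob axis',O+u*.112)
# side-cam check of ring, jaw edges
for p,z in(((316.5,276),.085),((322,276),.085),((316,318),.085),((308,318),.085),((326,279),.085)): print(ray(cm,p,z)[:2].round(4))
n=V[262:330,300:335];np.set_printoptions(linewidth=250)
r=((H<6)|(H>174))&(S>150);p=np.argwhere(r[250:340,280:350])+[250,280]
for row in range(272,322,4):
    q=p[p[:,0]==row][:,1]
    if len(q): print(row,q.min(),q.max(),V[row,q].tolist())
```

```text
(147, np.int64(281), np.int64(327), np.float64(0.4962), np.float64(0.0411))
(149, np.int64(281), np.int64(327), np.float64(0.4969), np.float64(0.0427))
(151, np.int64(281), np.int64(327), np.float64(0.4976), np.float64(0.0444))
(153, np.int64(282), np.int64(327), np.float64(0.4979), np.float64(0.0463))
(155, np.int64(282), np.int64(326), np.float64(0.499), np.float64(0.0478))
(225, np.int64(290), np.int64(332), np.float64(0.5187), np.float64(0.1138))
(227, np.int64(290), np.int64(332), np.float64(0.5195), np.float64(0.1158))
(229, np.int64(290), np.int64(332), np.float64(0.5202), np.float64(0.1177))
(231, np.int64(290), np.int64(332), np.float64(0.521), np.float64(0.1197))
(233, np.int64(291), np.int64(331), np.float64(0.5218), np.float64(0.1217))
axis 72.77428119943133 [0.49752 0.04446] [0.52024 0.11774]
gap 0.05097647187303859
origin [0.50657106 0.07365286] knob axis [0.53973839 0.18062916]
[0.5281 0.1522]
[0.5233 0.154 ]
[0.5458 0.1956]
[0.553  0.1927]
[0.521  0.1584]
276 316 325 [119, 159, 177, 185, 186, 185, 185, 181, 164, 139]
280 315 326 [109, 133, 162, 179, 187, 191, 190, 189, 190, 188, 182, 151]
284 314 326 [112, 115, 137, 167, 183, 190, 194, 195, 192, 192, 191, 188, 165]
288 311 327 [101, 108, 112, 115, 120, 152, 199, 222, 228, 227, 220, 212, 206, 198, 195, 173, 119]
292 309 327 [91, 105, 112, 111, 117, 138, 174, 200, 213, 220, 223, 222, 223, 224, 225, 227, 224, 209, 145]
296 308 325 [102, 107, 108, 113, 129, 166, 196, 211, 219, 221, 220, 220, 219, 219, 219, 212, 192, 143]
300 306 322 [92, 105, 106, 111, 123, 158, 190, 209, 219, 219, 220, 219, 218, 218, 217, 214, 198]
304 306 321 [99, 109, 116, 149, 185, 205, 216, 219, 220, 219, 218, 218, 217, 213, 198, 166]
308 306 319 [111, 139, 181, 201, 212, 218, 219, 218, 217, 216, 213, 213, 201, 171]
312 305 317 [121, 170, 198, 210, 217, 200, 178]
316 306 316 [147, 179, 204, 184, 134]
```

>>> arm_command(
  motion=[
    {"x": -0.0162,"y": -0.0262,"z": -0.012,"twist": -6.9,"fingers": -1},
    {"x": -0.0162,"y": -0.0262,"z": -0.012,"twist": -6.9,"fingers": -1},
    {"x": -0.0162,"y": -0.0262,"z": -0.012,"twist": -6.9,"fingers": -1},
    {"x": -0.0162,"y": -0.0262,"z": -0.012,"twist": -6.9,"fingers": -1},
    {"x": -0.0162,"y": -0.0262,"z": -0.012,"twist": -6.9,"fingers": -1},
    {"x": -0.0162,"y": -0.0262,"z": -0.012,"twist": -6.9,"fingers": -1},
    {"x": -0.0162,"y": -0.0262,"z": -0.012,"twist": -6.9,"fingers": -1},
    {"x": -0.0162,"y": -0.0262,"z": -0.012,"twist": -6.9,"fingers": -1},
    {"x": 0,"y": 0,"z": 0,"twist": 0,"fingers": -1},
    {"x": 0,"y": 0,"z": 0,"twist": 0,"fingers": -1},
    {"x": 0,"y": 0,"z": 0,"twist": 0,"fingers": -1},
  ],
)

```text
t: 6.97
position: [0.3679, -0.1301, 0.1118]
orientation: [-0.0, -0.114, 0.993, -0.0]
wrist_force: [0.5, -0.4, 0.9]
width: 0.0855
finger_force: 0.0
```

```bash
cat >> h.py <<'E'
def yaw(s):
    from scipy.spatial.transform import Rotation as Ro
    q=s['orientation'];M=Ro.from_quat([q[1],q[2],q[3],q[0]]).as_matrix();return np.degrees(np.arctan2(M[1,1],M[0,1]))
E
python3 - <<'E'
from h import *
s=bot.observe();cm=camera_model('wrist');a=grab_frame('wrist')
print(s['position'],yaw(s))
hsv=cv2.cvtColor(a,cv2.COLOR_RGB2HSV)
m=((hsv[...,2]>205)&(hsv[...,1]<110)&(hsv[...,1]>50)&(abs(hsv[...,0].astype(int)-20)<6))|((hsv[...,0]>105)&(hsv[...,0]<135)&(hsv[...,1]>90))
m=cv2.morphologyEx(m.astype(np.uint8),cv2.MORPH_CLOSE,np.ones((5,5)));m[:, :220]=0;m[:,420:]=0
print(rect(m,cm,.040))
E
```

```text
[ 0.36792662 -0.13008747  0.1117839 ] 103.14214530152212
(((368.683837890625, -128.2811737060547), (39.26140594482422, 59.22294235229492), 14.04438591003418), (280, 192, 86, 53))
```

>>> arm_command(
  motion=[
    {"x": 0.0005,"y": 0.0015,"z": -0.03,"twist": 0.4,"fingers": -1},
    {"x": 0,"y": 0,"z": -0.035,"twist": 0,"fingers": -1},
    {"x": 0,"y": 0,"z": -0.025,"twist": 0,"fingers": -1},
    {"x": 0,"y": 0,"z": -0.012,"twist": 0,"fingers": -1},
    {"x": 0,"y": 0,"z": 0,"twist": 0,"fingers": -1},
    {"x": 0,"y": 0,"z": 0,"twist": 0,"fingers": 1},
    {"x": 0,"y": 0,"z": 0,"twist": 0,"fingers": 1},
    {"x": 0,"y": 0,"z": 0,"twist": 0,"fingers": 1},
    {"x": 0,"y": 0,"z": 0,"twist": 0,"fingers": 1},
    {"x": 0,"y": 0,"z": 0,"twist": 0,"fingers": 1},
  ],
  force=40,
)

```text
t: 7.85
position: [0.3707, -0.1279, 0.0114]
orientation: [0.002, -0.118, 0.993, -0.0]
wrist_force: [-0.5, 3.0, 6.9]
width: 0.0595
finger_force: 44.2
```

>>> arm_command(
  motion=[
    {"x": 0,"y": 0,"z": 0.03,"twist": 0,"fingers": 1},
    {"x": 0,"y": 0,"z": 0.04,"twist": 0,"fingers": 1},
    {"x": 0,"y": 0,"z": 0.04,"twist": 0,"fingers": 1},
    {"x": 0.0154,"y": 0.0229,"z": 0,"twist": 6.6,"fingers": 1},
    {"x": 0.0154,"y": 0.0229,"z": 0,"twist": 6.6,"fingers": 1},
    {"x": 0.0154,"y": 0.0229,"z": 0,"twist": 6.6,"fingers": 1},
    {"x": 0.0154,"y": 0.0229,"z": 0,"twist": 6.6,"fingers": 1},
    {"x": 0.0154,"y": 0.0229,"z": 0,"twist": 6.6,"fingers": 1},
    {"x": 0.0154,"y": 0.0229,"z": 0,"twist": 6.6,"fingers": 1},
    {"x": 0.0154,"y": 0.0229,"z": 0,"twist": 6.6,"fingers": 1},
    {"x": 0.0154,"y": 0.0229,"z": 0,"twist": 6.6,"fingers": 1},
    {"x": 0.0154,"y": 0.0229,"z": 0,"twist": 6.4,"fingers": 1},
  ],
)

```text
t: 8.85
position: [0.5083, 0.0793, 0.1205]
orientation: [0.0, -0.595, 0.803, -0.0]
wrist_force: [1.2, -0.1, -0.3]
width: 0.0594
finger_force: 43.6
```

>>> arm_command(
  motion=[
    {"x": 0,"y": 0,"z": -0.02,"twist": 0,"fingers": 1},
    {"x": 0,"y": 0,"z": -0.01,"twist": 0,"fingers": 1},
    {"x": 0,"y": 0,"z": 0,"twist": 0,"fingers": 1},
    {"x": 0,"y": 0,"z": 0,"twist": 0,"fingers": 1},
  ],
)

```text
t: 9.18
position: [0.5069, 0.0772, 0.0899]
orientation: [-0.001, -0.593, 0.805, 0.0]
wrist_force: [0.2, 0.4, 0.3]
width: 0.0592
finger_force: 43.6
```

Run:
```python
from h import *
import pickle
s=bot.observe();cm=camera_model('wrist');a=grab_frame('wrist');save(a,'w5');pickle.dump((cm,a),open('w5.pkl','wb'))
print(s['position'],yaw(s),s['joint_pos'])
```

```text
[0.50692169 0.07717826 0.08986593] 162.69491668751655 [ 4.57058650e-01  2.74009919e-01 -2.41346175e-01  1.70099722e-04
 -1.05739054e+00 -7.59172068e-01]
```

View pics/w5.png

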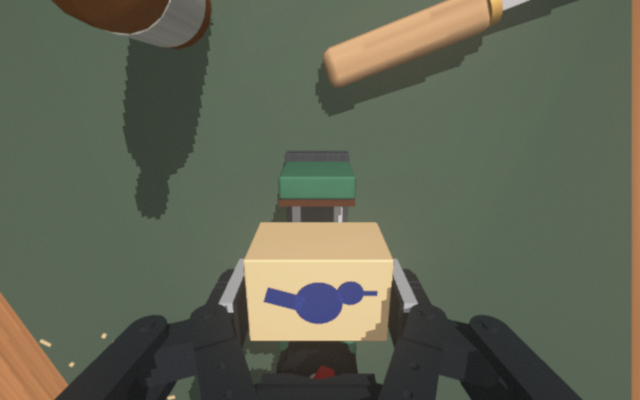

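The held block is at (318,280). The fixed jaw's top is centred at (317,182) and level in the image, so the yaw matches. I'll check the face line.

Run:
```python
from h import *
import pickle
cm,a=pickle.load(open('w5.pkl','rb'));hsv=cv2.cvtColor(a,cv2.COLOR_RGB2HSV).astype(int);H,S,V=hsv[...,0],hsv[...,1],hsv[...,2]
print([(r,H[r,300],S[r,300],V[r,300]) for r in range(194,212)])
g=(H>65)&(H<80)&(S>72)&(V>115)
for r in(180,188,196):
    c=np.where(g[r,250:390])[0]+250;print(r,c[0],c[-1],ray(cm,((c[0]+c[-1])/2,r),.056)[:2].round(4))
L=ray(cm,(278,204.5),.056);Rr=ray(cm,(356,204.5),.056);print(L,Rr,np.degrees(np.arctan2(*(L-Rr)[1::-1])))
s=bot.observe();u=np.array([np.cos(np.radians(72.8)),np.sin(np.radians(72.8))])
m=((L+Rr)/2)[:2];d=s['position'][:2]-m;print('tcp from face along x',d@u,'lateral',d@np.array([-u[1],u[0]]))
```

```text
[(194, np.int64(71), np.int64(84), np.int64(127)), (195, np.int64(70), np.int64(82), np.int64(127)), (196, np.int64(71), np.int64(82), np.int64(125)), (197, np.int64(71), np.int64(80), np.int64(115)), (198, np.int64(65), np.int64(65), np.int64(94)), (199, np.int64(21), np.int64(79), np.int64(84)), (200, np.int64(12), np.int64(120), np.int64(102)), (201, np.int64(10), np.int64(125), np.int64(108)), (202, np.int64(11), np.int64(126), np.int64(107)), (203, np.int64(10), np.int64(123), np.int64(108)), (204, np.int64(11), np.int64(124), np.int64(111)), (205, np.int64(10), np.int64(118), np.int64(110)), (206, np.int64(10), np.int64(70), np.int64(105)), (207, np.int64(13), np.int64(23), np.int64(100)), (208, np.int64(9), np.int64(18), np.int64(102)), (209, np.int64(12), np.int64(13), np.int64(100)), (210, np.int64(10), np.int64(15), np.int64(102)), (211, np.int64(20), np.int64(15), np.int64(100))]
180 280 354 [0.4965 0.0402]
188 281 354 [0.4976 0.0447]
196 281 353 [0.4993 0.0492]
[0.52222154 0.04739587 0.056     ] [0.47938369 0.06075641 0.056     ] -17.321984313957966
tcp from face along x 0.024179142459622376 lateral 0.0003960147566122623
```

>>> arm_command(
  motion=[
    {"x": 0.0008,"y": 0.0013,"z": 0,"twist": 0,"fingers": 1},
    {"x": 0,"y": 0,"z": -0.02,"twist": 0,"fingers": 1},
    {"x": 0,"y": 0,"z": -0.02,"twist": 0,"fingers": 1},
    {"x": 0,"y": 0,"z": -0.015,"twist": 0,"fingers": 1},
    {"x": 0,"y": 0,"z": -0.008,"twist": 0,"fingers": 1},
    {"x": 0,"y": 0,"z": 0,"twist": 0,"fingers": 1},
    {"x": 0,"y": 0,"z": 0,"twist": 0,"fingers": 1},
  ],
)

```text
t: 9.82
position: [0.5091, 0.0792, 0.0278]
orientation: [0.0, -0.593, 0.805, -0.0]
wrist_force: [0.1, -0.5, 0.6]
width: 0.059
finger_force: 43.6
```

>>> arm_command(
  motion=[
    {"x": 0,"y": 0,"z": -0.001,"twist": 0,"fingers": 1},
    {"x": 0,"y": 0,"z": -0.001,"twist": 0,"fingers": 1},
    {"x": 0,"y": 0,"z": 0,"twist": 0,"fingers": 1},
    {"x": 0,"y": 0,"z": 0,"twist": 0,"fingers": 1},
  ],
)

```text
t: 10.15
position: [0.5089, 0.0795, 0.0256]
orientation: [0.0, -0.593, 0.805, -0.0]
wrist_force: [0.7, -0.1, 0.1]
width: 0.0591
finger_force: 43.6
```

>>> arm_command(
  motion=[
    {"x": 0,"y": 0,"z": -0.001,"twist": 0,"fingers": 1},
    {"x": 0,"y": 0,"z": -0.001,"twist": 0,"fingers": 1},
    {"x": 0,"y": 0,"z": 0,"twist": 0,"fingers": 1},
    {"x": 0,"y": 0,"z": 0,"twist": 0,"fingers": 1},
  ],
)

```text
t: 10.48
position: [0.5088, 0.0794, 0.0235]
orientation: [0.0, -0.593, 0.805, -0.0]
wrist_force: [-1.6, 0.3, 3.6]
width: 0.0591
finger_force: 44.0
```

>>> arm_command(
  motion=[
    {"x": 0,"y": 0,"z": -0.001,"twist": 0,"fingers": 1},
    {"x": 0,"y": 0,"z": 0,"twist": 0,"fingers": 1},
    {"x": 0,"y": 0,"z": 0,"twist": 0,"fingers": 1},
  ],
)

```text
t: 10.73
position: [0.5088, 0.0794, 0.0235]
orientation: [0.0, -0.593, 0.805, -0.0]
wrist_force: [-4.6, -0.1, 12.7]
width: 0.0597
finger_force: 45.1
```

>>> arm_command(
  motion=[
    {"x": 0,"y": 0,"z": 0.001,"twist": 0,"fingers": 1},
    {"x": 0,"y": 0,"z": 0,"twist": 0,"fingers": -1},
    {"x": 0,"y": 0,"z": 0,"twist": 0,"fingers": -1},
    {"x": 0,"y": 0,"z": 0,"twist": 0,"fingers": -1},
    {"x": 0,"y": 0,"z": 0,"twist": 0,"fingers": -1},
    {"x": 0,"y": 0,"z": 0.03,"twist": 0,"fingers": -1},
    {"x": 0,"y": 0,"z": 0.041,"twist": 0,"fingers": -1},
    {"x": 0,"y": 0,"z": 0.041,"twist": 0,"fingers": -1},
    {"x": 0,"y": 0,"z": 0.041,"twist": 0,"fingers": -1},
    {"x": 0,"y": 0,"z": 0.02,"twist": 0,"fingers": -1},
    {"x": 0,"y": 0,"z": 0,"twist": 0,"fingers": -1},
    {"x": 0,"y": 0,"z": 0,"twist": 0,"fingers": -1},
  ],
)

```text
t: 11.73
position: [0.5091, 0.0797, 0.1972]
orientation: [0.001, -0.593, 0.805, -0.0]
wrist_force: [-0.1, -0.6, -0.6]
width: 0.0852
finger_force: 0.0
```

Run:
```python
from h import *
import pickle
s=bot.observe();cm=camera_model('wrist');a=grab_frame('wrist');save(cv2.resize(a[100:340,200:440],None,fx=2.5,fy=2.5),'w6');pickle.dump((cm,a),open('w6.pkl','wb'))
print(s['position'],yaw(s),s['joint_pos'])
hsv=cv2.cvtColor(a,cv2.COLOR_RGB2HSV)
m=((hsv[...,2]>190)&(hsv[...,1]<110)&(hsv[...,1]>50)&(abs(hsv[...,0].astype(int)-20)<6))|((hsv[...,0]>105)&(hsv[...,0]<135)&(hsv[...,1]>90))
m=cv2.morphologyEx(m.astype(np.uint8),cv2.MORPH_CLOSE,np.ones((5,5)));m[:, :220]=0;m[:,420:]=0;m[:100]=0
print(rect(m,cm,.052))
```

```text
[0.50913407 0.07969069 0.19723786] 162.7435940443331 [ 4.59339341e-01  1.97848755e-01 -5.26724772e-02 -2.93088293e-04
 -1.31733328e+00 -7.60445204e-01]
(((506.994384765625, 73.11892700195312), (45.435142517089844, 59.35053253173828), 72.79139709472656), (286, 157, 66, 49))
```

View pics/w6.png

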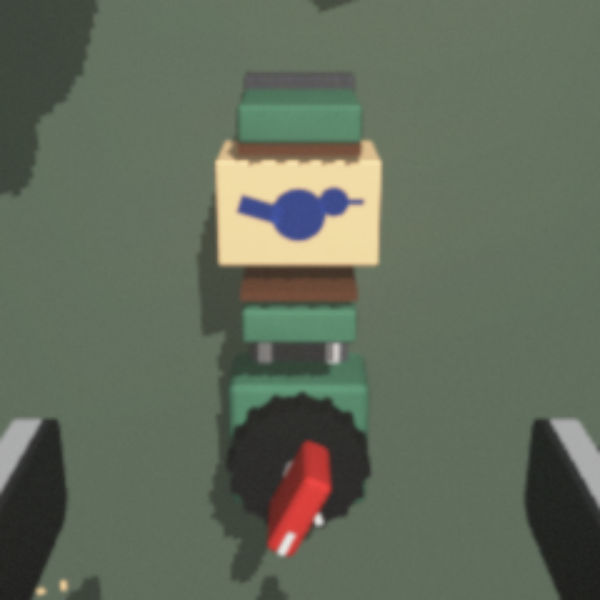

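The block sits centred between the jaws and clear of both. In the crop the ring is centred at about (299,460), and the red wing's top face runs from (314,475) to (283,550).

Run:
```python
from h import *
import pickle
cm,a=pickle.load(open('w6.pkl','rb'));hsv=cv2.cvtColor(a,cv2.COLOR_RGB2HSV).astype(int);H,S,V=hsv[...,0],hsv[...,1],hsv[...,2]
o=np.array([200,100])
f=lambda x,y,z:ray(cm,o+np.array([x,y])/2.5,z)[:2]
e=np.array([f(299,460,.053),f(230,460,.053),f(370,460,.053),f(299,394,.053),f(299,528,.053)]);print(e.round(4),'ring',(e[1]+e[2])/2)
r=((H<8)|(H>172))&(S>130)&(V>205)
r[:260]=0;r[330:]=0;r[:,:290]=0;r[:,350:]=0
w=(V>200)&(S<70);w[:312]=0;w[326:]=0;w[:,:300]=0;w[:,324:]=0
print(rect((r|w),cm,.085))
c=[f(*p,.085) for p in((303,470),(330,480),(297,553),(268,545))];print(np.round(c,4),np.mean(c,0))
d1=(c[2]-c[1]);d0=c[3]-c[0];print([np.degrees(np.arctan2(d[1],d[0])) for d in(d0,d1)])
mk=f(318,520,.053);print('mark?',mk, f(288,467,.053))
np.save('c.npy',c)
```

```text
[[0.5381 0.1764]
 [0.565  0.1681]
 [0.5104 0.185 ]
 [0.5292 0.1475]
 [0.5479 0.2081]] ring [0.53771317 0.17653397]
(((539.1944580078125, 179.73049926757812), (35.635833740234375, 8.4662504196167), 49.81346130371094), (310, 291, 21, 31))
[[0.5319 0.1609]
 [0.5237 0.1679]
 [0.5448 0.1953]
 [0.5542 0.1885]] [0.53868502 0.17816978]
[np.float64(51.07973080674434), np.float64(52.33813570469569)]
mark? [0.53907047 0.20665373] [0.54338297 0.1782549 ]
```

>>> arm_command(
  motion=[
    {"x": 0.0025,"y": 0.0083,"z": -0.004,"twist": 6.86,"fingers": 0},
    {"x": 0.0025,"y": 0.0083,"z": -0.004,"twist": 6.86,"fingers": 0},
    {"x": 0.0025,"y": 0.0083,"z": -0.004,"twist": 6.86,"fingers": 0},
    {"x": 0.0025,"y": 0.0083,"z": -0.004,"twist": 6.86,"fingers": 0},
    {"x": 0.0025,"y": 0.0083,"z": -0.004,"twist": 6.86,"fingers": 0},
    {"x": 0.0025,"y": 0.0083,"z": -0.004,"twist": 6.86,"fingers": 0},
    {"x": 0.0025,"y": 0.0083,"z": -0.004,"twist": 6.86,"fingers": 0},
    {"x": 0.0025,"y": 0.0083,"z": -0.004,"twist": 6.86,"fingers": 0},
    {"x": 0.0025,"y": 0.0083,"z": -0.004,"twist": 6.86,"fingers": 0},
    {"x": 0.0025,"y": 0.0083,"z": -0.004,"twist": 6.86,"fingers": 0},
    {"x": 0.0025,"y": 0.0083,"z": -0.004,"twist": 6.86,"fingers": 0},
    {"x": 0.0025,"y": 0.0083,"z": -0.004,"twist": 6.86,"fingers": 0},
  ],
)

```text
t: 12.78
position: [0.5377, 0.1788, 0.1458]
orientation: [0.001, 0.977, -0.213, -0.001]
wrist_force: [-0.5, -0.9, 0.9]
width: 0.0427
finger_force: 0.0
```

>>> arm_command(
  motion=[
    {"x": 0,"y": 0,"z": 0,"twist": 6.86,"fingers": 0},
    {"x": 0,"y": 0,"z": 0,"twist": 6.86,"fingers": 0},
    {"x": 0,"y": 0,"z": 0,"twist": 6.86,"fingers": 0},
    {"x": 0,"y": 0,"z": 0,"twist": 6.86,"fingers": 0},
    {"x": 0,"y": 0,"z": 0,"twist": 6.86,"fingers": 0},
    {"x": 0,"y": 0,"z": 0,"twist": 6.86,"fingers": 0},
    {"x": 0,"y": 0,"z": 0,"twist": 6.86,"fingers": 0},
    {"x": 0,"y": 0,"z": 0,"twist": 6.86,"fingers": 0},
    {"x": 0,"y": 0,"z": 0,"twist": 6.86,"fingers": 0},
    {"x": 0,"y": 0,"z": 0,"twist": 6.86,"fingers": 0},
    {"x": 0,"y": 0,"z": 0,"twist": 6.86,"fingers": 0},
    {"x": 0,"y": 0,"z": 0,"twist": 0,"fingers": 0},
  ],
)

```text
t: 13.78
position: [0.5377, 0.1784, 0.1461]
orientation: [0.0, 0.903, 0.429, -0.002]
wrist_force: [-0.3, -0.2, -0.1]
width: 0.0427
finger_force: 0.0
```

Run:
```python
from h import *
import pickle
s=bot.observe();cm=camera_model('wrist');a=grab_frame('wrist');save(cv2.resize(a[100:340,200:440],None,fx=2.5,fy=2.5),'w7');pickle.dump((cm,a),open('w7.pkl','wb'))
print(s['t'],s['position'],yaw(s),s['joint_pos'],s['width'])
```

```text
13.7833 [0.53767635 0.17843623 0.14614062] -39.23454321563422 [ 5.96238878e-01  3.29015160e-01 -8.38610642e-03 -3.62310577e-04
 -1.23706092e+00  1.86070348e+00] 0.04273657605922559
```

View pics/w7.png

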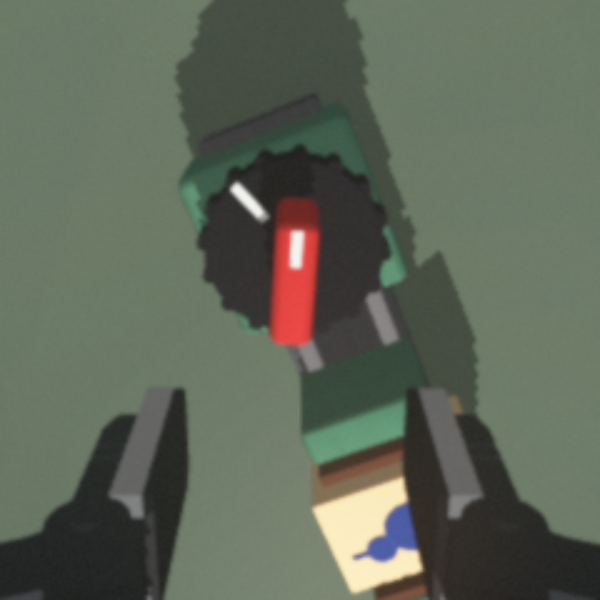

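The wing's top face is centred at crop (295,286) and runs nearly straight down. The ring's centre is at (296,241), and the white ring mark runs from (234,187) to (266,217).

Run:
```python
from h import *
import pickle
cm,a=pickle.load(open('w7.pkl','rb'));o=np.array([200,100])
f=lambda x,y,z:ray(cm,o+np.array([x,y])/2.5,z)[:2]
c=[f(*p,.085) for p in((277,231),(319,233),(312,344),(271,341))];print('wing',np.mean(c,0).round(4))
for d in(c[0]-c[3],c[1]-c[2],(c[0]+c[1]-c[2]-c[3])/2):print(np.degrees(np.arctan2(d[1],d[0])),np.linalg.norm(d))
e=[f(*p,.053) for p in((199,242),(390,242),(298,147),(290,335))];print('ring',((e[0]+e[1])/2).round(4),((e[2]+e[3])/2).round(4))
C=np.array([.5385,.179]);m=f(250,202,.053)-C;print('mark',np.linalg.norm(m),np.degrees(np.arctan2(m[1],m[0])))
```

```text
wing [0.5406 0.1802]
47.400697729215224 0.03173613237459603
47.9092174632972 0.03207491412887602
47.65630750624748 0.03190520910446767
ring [0.5422 0.1824] [0.5414 0.1818]
mark 0.021608756511887383 86.56086636548984
```

>>> arm_command(
  motion=[
    {"x": 0.0019,"y": 0.0014,"z": -0.02,"twist": -1.3,"fingers": 0},
    {"x": 0,"y": 0,"z": -0.03,"twist": 0,"fingers": 0},
    {"x": 0,"y": 0,"z": -0.025,"twist": 0,"fingers": 0},
    {"x": 0,"y": 0,"z": -0.011,"twist": 0,"fingers": 0},
    {"x": 0,"y": 0,"z": 0,"twist": 0,"fingers": 0},
    {"x": 0,"y": 0,"z": 0,"twist": 0,"fingers": 0},
  ],
)

```text
t: 14.33
position: [0.5401, 0.1799, 0.0613]
orientation: [0.0, 0.91, 0.415, -0.001]
wrist_force: [-0.2, 0.5, 0.9]
width: 0.0427
finger_force: 0.0
```

>>> arm_command(
  motion=[
    {"x": 0,"y": 0,"z": 0,"twist": 0,"fingers": 1},
    {"x": 0,"y": 0,"z": 0,"twist": 0,"fingers": 1},
    {"x": 0,"y": 0,"z": 0,"twist": 0,"fingers": 1},
    {"x": 0,"y": 0,"z": 0,"twist": 0,"fingers": 1},
    {"x": 0,"y": 0,"z": 0,"twist": 0,"fingers": 1},
  ],
  force=30,
)

```text
t: 14.75
position: [0.5398, 0.1818, 0.0635]
orientation: [-0.001, 0.909, 0.416, 0.001]
wrist_force: [-5.7, 5.0, 4.6]
width: 0.0114
finger_force: 30.1
```

Run:
```python
from h import *
s=bot.observe();print(s['t'],s['position'],yaw(s),s['width'],s['finger_force'],s['wrist_force'],s['wrist_torque'])
```

```text
14.75 [0.53981757 0.18182633 0.06350066] -40.79528042674587 0.01140010666876878 30.06645441055298 [-5.69942107  5.03867515  4.56901833] [1.49604265 2.32708721 0.06837364]
```

>>> arm_command(
  motion=[
    {"x": -0.0006,"y": 0.0006,"z": 0,"twist": 0,"fingers": 1},
    {"x": 0,"y": 0,"z": 0,"twist": 0,"fingers": 1},
    {"x": 0,"y": 0,"z": 0,"twist": -3,"fingers": 1},
    {"x": 0,"y": 0,"z": 0,"twist": -5,"fingers": 1},
    {"x": 0,"y": 0,"z": 0,"twist": -6,"fingers": 1},
    {"x": 0,"y": 0,"z": 0,"twist": -6,"fingers": 1},
  ],
  force=80,
)

```text
t: 15.25
position: [0.5395, 0.1822, 0.0636]
orientation: [-0.001, 0.968, 0.25, 0.001]
wrist_force: [-7.2, 5.0, 8.3]
width: 0.0104
finger_force: 80.4
```

Run:
```python
from h import *
s=bot.observe();print(s['t'],s['position'],yaw(s),s['width'],s['finger_force'],s['wrist_force'],s['wrist_torque'])
```

```text
15.25 [0.53951866 0.18220742 0.06364935] -61.061253518256095 0.010426489732250136 80.42376637458801 [-7.18211805  5.00715974  8.29399603] [1.61198234 2.58268757 0.13544507]
```

>>> arm_command(
  motion=[
    {"x": -0.0005,"y": 0.001,"z": 0,"twist": -6,"fingers": 1},
    {"x": 0,"y": 0,"z": 0,"twist": -6,"fingers": 1},
    {"x": 0,"y": 0,"z": 0,"twist": -6,"fingers": 1},
    {"x": 0,"y": 0,"z": 0,"twist": -6,"fingers": 1},
    {"x": 0,"y": 0,"z": 0,"twist": -6,"fingers": 1},
    {"x": 0,"y": 0,"z": 0,"twist": -6,"fingers": 1},
    {"x": 0,"y": 0,"z": 0,"twist": -6,"fingers": 1},
    {"x": 0,"y": 0,"z": 0,"twist": -6,"fingers": 1},
    {"x": 0,"y": 0,"z": 0,"twist": -6,"fingers": 1},
    {"x": 0,"y": 0,"z": 0,"twist": 0,"fingers": 1},
  ],
)

```text
t: 16.08
position: [0.5395, 0.1835, 0.0637]
orientation: [-0.002, 0.976, -0.217, 0.0]
wrist_force: [-4.5, 5.4, 6.3]
width: 0.0101
finger_force: 80.2
```

Run:
```python
from h import *
import pickle
s=bot.observe();print(s['t'],s['position'],yaw(s),s['width'],s['finger_force'],s['wrist_force'],s['wrist_torque'],s['joint_pos'][5])
a=grab_frame('wrist');save(a,'w8')
```

```text
16.0833 [0.53945945 0.18347345 0.06365067] -115.10720144790852 0.010123519612257733 80.21055936813354 [-4.47964332  5.43917451  6.25359633] [ 1.57980858  1.95441306 -0.02703446] 0.5323621494951954
```

View pics/w8.png

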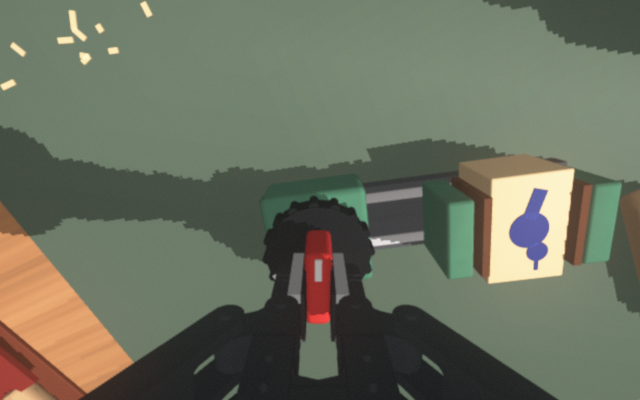

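The wing has turned with the gripper, at (318,275), and the moving jaw is close to the block. I'll re-pinch and carry on.

>>> arm_command(
  motion=[
    {"x": 0,"y": 0,"z": 0,"twist": 0,"fingers": 0},
    {"x": 0,"y": 0,"z": 0,"twist": 0,"fingers": 0},
    {"x": 0,"y": 0,"z": 0,"twist": 0,"fingers": 0},
    {"x": 0,"y": 0,"z": 0,"twist": 0,"fingers": 0},
  ],
)

```text
t: 16.47
position: [0.5396, 0.1817, 0.0622]
orientation: [0.0, 0.977, -0.215, 0.0]
wrist_force: [0.4, -0.2, -0.5]
width: 0.0429
finger_force: 0.0
```

Run:
```python
from h import *
s=bot.observe();print(s['t'],s['position'],yaw(s),s['width'],s['wrist_force'],s['wrist_torque'])
```

```text
16.4667 [0.53961106 0.18167677 0.06218099] -114.78526123114506 0.042927913119634994 [ 0.4223179  -0.24233966 -0.48195201] [-0.01832399  0.00345912 -0.03738089]
```

>>> arm_command(
  motion=[
    {"x": 0,"y": 0,"z": 0,"twist": 0,"fingers": 1},
    {"x": 0,"y": 0,"z": 0,"twist": 0,"fingers": 1},
    {"x": 0,"y": 0,"z": 0,"twist": 0,"fingers": 1},
    {"x": 0,"y": 0,"z": 0,"twist": 0,"fingers": 1},
    {"x": 0,"y": 0,"z": 0,"twist": 0,"fingers": 1},
  ],
  force=80,
)

```text
t: 16.88
position: [0.5401, 0.183, 0.0623]
orientation: [-0.001, 0.977, -0.214, 0.001]
wrist_force: [1.8, 5.2, -0.2]
width: 0.0103
finger_force: 78.3
```

Run:
```python
from h import *
s=bot.observe();print(s['t'],s['position'],yaw(s),s['width'],s['wrist_force'],s['wrist_torque'])
```

```text
16.8833 [0.54007505 0.18297975 0.0623435 ] -114.7666908483932 0.010253780505868138 [ 1.81630188  5.1826762  -0.16804187] [ 1.72234009 -0.46140987 -0.04706284]
```

>>> arm_command(
  motion=[
    {"x": 0.0003,"y": 0.0012,"z": 0,"twist": -3,"fingers": 1},
    {"x": 0,"y": 0,"z": 0,"twist": -5,"fingers": 1},
    {"x": 0,"y": 0,"z": 0,"twist": -6,"fingers": 1},
    {"x": 0,"y": 0,"z": 0,"twist": -6,"fingers": 1},
    {"x": 0,"y": 0,"z": 0,"twist": -6,"fingers": 1},
    {"x": 0,"y": 0,"z": 0,"twist": -6,"fingers": 1},
    {"x": 0,"y": 0,"z": 0,"twist": -6,"fingers": 1},
    {"x": 0,"y": 0,"z": 0,"twist": -6,"fingers": 1},
    {"x": 0,"y": 0,"z": 0,"twist": -6,"fingers": 1},
    {"x": 0,"y": 0,"z": 0,"twist": -5,"fingers": 1},
    {"x": 0,"y": 0,"z": 0,"twist": -5,"fingers": 1},
  ],
  force=90,
)

```text
t: 17.8
position: [0.5404, 0.1835, 0.0624]
orientation: [-0.001, 0.737, -0.675, 0.0]
wrist_force: [1.9, 2.9, 0.5]
width: 0.0103
finger_force: 89.7
```

Run:
```python
from h import *
s=bot.observe();print(s['t'],s['position'],yaw(s),s['width'],s['wrist_force'],s['wrist_torque'])
```

```text
17.8 [0.54043683 0.18345423 0.06241486] -174.9803151853348 0.01033490873160806 [1.85386938 2.9487858  0.50998107] [ 0.91737533 -0.67974816  0.14463445]
```

>>> arm_command(
  motion=[
    {"x": 0,"y": 0,"z": 0,"twist": -4,"fingers": 1},
    {"x": 0,"y": 0,"z": 0,"twist": -4,"fingers": 1},
    {"x": 0,"y": 0,"z": 0,"twist": -3,"fingers": 1},
  ],
)

```text
t: 18.05
position: [0.5405, 0.1835, 0.0624]
orientation: [0.001, -0.67, 0.743, -0.0]
wrist_force: [2.7, 2.3, -0.0]
width: 0.01
finger_force: 89.7
```

Run:
```python
from h import *
s=bot.observe();print(s['t'],s['position'],yaw(s),s['width'],s['wrist_force'],s['wrist_torque'])
```

```text
18.05 [0.54051657 0.1834711  0.06240177] 174.07084894483248 0.0099928089225093 [ 2.69831908  2.28162969 -0.04694443] [ 0.94494497 -0.78094302  0.17768185]
```

>>> arm_command(
  motion=[
    {"x": 0,"y": 0,"z": 0,"twist": -1.5,"fingers": 1},
    {"x": 0,"y": 0,"z": 0,"twist": -1.5,"fingers": 1},
    {"x": 0,"y": 0,"z": 0,"twist": 0,"fingers": 1},
  ],
)

```text
t: 18.3
position: [0.5405, 0.1835, 0.0624]
orientation: [0.001, -0.651, 0.759, -0.0]
wrist_force: [2.8, 2.8, -0.9]
width: 0.0098
finger_force: 89.7
```

Run:
```python
from h import *
s=bot.observe();print(s['t'],s['position'],yaw(s),s['width'],s['wrist_force'],s['wrist_torque'])
```

```text
18.3 [0.54054131 0.18346199 0.062419  ] 171.20362302813155 0.009758706223775298 [ 2.79928479  2.81934946 -0.90508833] [ 0.95536831 -0.9773101  -0.04152054]
```

>>> arm_command(
  motion=[
    {"x": 0,"y": 0,"z": 0,"twist": -1.5,"fingers": 1},
    {"x": 0,"y": 0,"z": 0,"twist": -1.5,"fingers": 1},
    {"x": 0,"y": 0,"z": 0,"twist": 0,"fingers": 1},
  ],
)

```text
t: 18.55
position: [0.5406, 0.1835, 0.0625]
orientation: [0.001, -0.632, 0.775, -0.001]
wrist_force: [3.7, 2.7, -0.9]
width: 0.0098
finger_force: 95.0
```

Run:
```python
from h import *
s=bot.observe();print(s['t'],s['position'],yaw(s),s['width'],s['wrist_force'],s['wrist_torque'])
```

```text
18.55 [0.54056774 0.1834774  0.0624529 ] 168.42670632852293 0.009840185178816914 [ 3.65102827  2.68048805 -0.8848998 ] [ 1.0689853  -1.1789438   1.66936412]
```

The z torque jumped from about 0.18 to 1.67 N m, so the knob is at its stop. I'll ease off, release and lift.

>>> arm_command(
  motion=[
    {"x": 0,"y": 0,"z": 0,"twist": 1.3,"fingers": 1},
    {"x": 0,"y": 0,"z": 0,"twist": 0,"fingers": 0},
    {"x": 0,"y": 0,"z": 0,"twist": 0,"fingers": 0},
    {"x": 0,"y": 0,"z": 0,"twist": 0,"fingers": 0},
    {"x": 0,"y": 0,"z": 0,"twist": 0,"fingers": 0},
    {"x": 0,"y": 0,"z": 0.03,"twist": 0,"fingers": 0},
    {"x": 0,"y": 0,"z": 0.04,"twist": 0,"fingers": 0},
    {"x": 0,"y": 0,"z": 0.04,"twist": 0,"fingers": 0},
    {"x": -0.01,"y": -0.03,"z": 0.02,"twist": 0,"fingers": 0},
    {"x": -0.01,"y": -0.03,"z": 0.01,"twist": 0,"fingers": 0},
    {"x": -0.01,"y": -0.03,"z": 0,"twist": 0,"fingers": 0},
    {"x": 0,"y": 0,"z": 0,"twist": 0,"fingers": 0},
  ],
)

```text
t: 19.55
position: [0.5081, 0.0894, 0.2037]
orientation: [0.001, -0.639, 0.77, -0.0]
wrist_force: [-0.5, 0.5, -0.5]
width: 0.0426
finger_force: 0.0
```

Run:
```python
from h import *
import pickle
s=bot.observe();cm=camera_model('wrist');a=grab_frame('wrist');save(cv2.resize(a[100:340,200:440],None,fx=2.5,fy=2.5),'w9');pickle.dump((cm,a),open('w9.pkl','wb'))
print(s['t'],s['position'],yaw(s))
```

```text
19.55 [0.50810086 0.08941446 0.20370012] 169.36764894975184
```

View pics/w9.png

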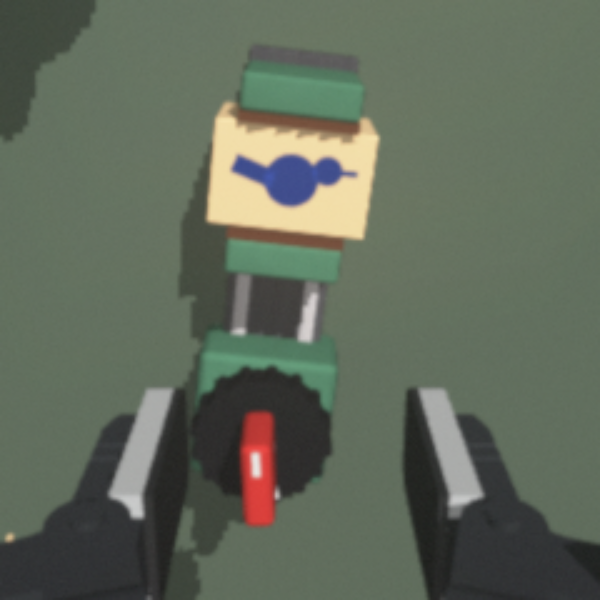

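The block is clamped between both jaws with about equal overhang. The wing is at the stop at (258,465), and the ring mark shows at (276,495). One last check: the ring angle and block centring.

Run:
```python
from h import *
import pickle
o=np.array([200,100])
for n,p in(('w6',(318,520)),('w7',(250,202)),('w9',(277,495))):
    cm,a=pickle.load(open(n+'.pkl','rb'));
    q=ray(cm,o+np.array(p)/2.5,.053)[:2]
    for C in((.5398,.1805),): print(n,q.round(4),np.degrees(np.arctan2(q[1]-C[1],q[0]-C[0])))
cm,a=pickle.load(open('w9.pkl','rb'));f=lambda x,y,z:ray(cm,o+np.array([x,y])/2.5,z)[:2]
c=np.array([f(*p,.052) for p in((216,120),(378,136),(365,238),(207,222))]);m=c.mean(0)
j=np.array([f(*p,.056) for p in((243,68),(363,80),(339,280),(227,270))]).mean(0)
d=m-j;t=np.radians(72.8);print(m,'lat',d@[-np.sin(t),np.cos(t)])
```

```text
w6 [0.5391 0.2067] 91.5977821646147
w7 [0.5398 0.2006] 90.01064927372238
w9 [0.5383 0.2078] 93.13009886423589
[0.50691435 0.07476664] lat -0.000232025194156711
```

```bash
python3 -c "
from rig import bot
print(bot.job_done())"
```

```text
the job is handed in; nothing more can be done
None
```

The bird block is clamped crosswise in the large vise, centred to about 0.2 mm. The red knob is turned to its stop, the black ring shows no turn beyond measuring error (about 3°), and the job is handed in at about 20 s of the 72 s allowed.

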